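# Lay a standing garden cast down and seat it against the set stop

## Task

Topple the standing cast towards the fence by pushing it near the top, so that it lies on the black board with its leaf-veined face up. Then, without ever lifting it, slide it along the board until its leading end is flush against the orange stop plate in front of the fence, roughly centred on it, and hold it pressed there for a good half second with a gentle push (about 8 N at the plate; never more than 15 N there, nor more than 20 N on the cast at any time), then let go and leave it there touching the plate. Leave the tub, the jar and the brush where they are.

Things in the scene. Friction and masses are not known exactly. Their poses are not given: they have to be found in the camera images.
- board: fixed curing board: slick black film-faced plywood, 520 (x) x 220 (y) x 18 mm, lying flat on the bench. Origin: centre of its underside, on the bench. Its x axis runs lengthwise towards the end that carries the fence; z up. The cast stands near the other end.
- fence: fixed aluminium bar, 30 (x) x 200 (y) x 40 mm high, across the board; its place along the board varies. Origin: centre of its underside, on the board's top (18 mm above the bench). Axes as the board: x points away from the cast. It carries, on its -x side, a rigid orange stop plate, 160 mm wide, 34 mm high, 12 mm thick, square to the board, on a locked screw whose black knob is behind the fence.
- fence_face (a point): middle of the fence's -x face (15 mm from its origin, 24 mm above the board), axes as the fence. The front of the orange stop plate, where the cast must seat, stands 12 to 42 mm in front of it (towards the cast): this setting differs each time and is not measured, so feel for it.
- cast: loose grey concrete block, 48 (x) x 90 (y) x 170 mm (z), 0.65 to 0.95 kg, standing on end on the board. Origin: centre of the small face it stands on; z runs along its length, up while it stands. x points along the board to the fence within 0.1 rad; green leaf veins (look only) mark its -x broad face, which looks away from the fence. Lying it is 48 mm thick and slides with 2 to 4 N of drag.
- cast_mid (a point): centre and balance point of the cast (85 mm along its z from its origin), axes as the cast. Pushed on the veined face well above this, it tips about its far lower edge with 1 to 2 N, overbalances at 16 degrees of lean and falls by itself veins up, z then pointing to the fence. Pushed below, it may skid instead.
- cast_lead (a point): centre of the cast's upper end face (170 mm along z from its origin), which leads towards the fence once the cast lies down, with 30 mm or more of open board before the plate; axes as the cast.
- tub: loose open blue plastic tub, 120 mm across the mouth, 100 mm high, on the bench beyond the board; origin: centre of its underside, z up. Leave alone.
- jar: loose amber glass jar, 80 mm across, 100 mm high, on the bench beyond the board; origin: centre of its underside, z up. Leave alone.
- brush: loose brush with a red handle, 200 mm long, 42 mm wide, 20 mm high, lying on the bench between the robot and the board, its length (x) roughly along the board; origin at the underside of its middle. Leave alone.
There are look-alikes about, which are no part of the job. Of the things like the cast, leave any that is blue, purple or turquoise; of the rest the larger one is meant.

How it is judged:
On the way, in this order (a step that is already met when the one before it is completed fails the run):
1. the cast lies toppled on its plain face, veins up, at rest, still clear of the stop plate (angle between cast's own x axis and vertical above 3.05 rad and linear speed of cast below 0.15 m/s and x of cast_lead in the frame of fence_face below -0.055 m), for 0.1 s.
2. slid home: its leading end is flush with the stop plate (which the fence carries) and held pressed against it with more than 4 N for 0.3 s (angle between cast's own x axis and vertical above 3.05 rad and horizontal distance between cast_lead and stop_c1 below 0.166 m and angle between the z axis of cast and the x axis of fence, either way round below 0.05 rad and y of cast_lead in the frame of fence_face between -0.04 and 0.04 m and contact force between cast and fence above 4 N), for 0.3 s.
At the end, for the whole second after the job is handed in: cast at rest flat on the board, veined face up (within 5 degrees), leading end within 3 mm of the stop plate's front (158 mm before the plate's knob), square within 0.05 rad and within 40 mm of its middle; tub, jar, brush within 30 mm of where they stood (angle between cast's own x axis and vertical above 3.05 rad and horizontal distance between cast_lead and stop_c1 below 0.166 m and angle between the z axis of cast and the x axis of fence, either way round below 0.05 rad and y of cast_lead in the frame of fence_face between -0.04 and 0.04 m and linear speed of cast below 0.01 m/s and angular speed of cast below 0.1 rad/s and distance of each of tub, jar, brush from where it was at the start of the episode below 0.03 m); the robot touches nothing.
It fails at once if the cast is pressed against the stop plate or fence with more than 15 N (contact force between cast and fence above 15 N).
It fails at once if the robot pushes the cast with more than 20 N (contact force between any of the fingers, the arm and cast above 20 N).
It fails at once if the cast is lifted (its centre more than 130 mm above the bench) (height (world z) of cast_mid above 0.13 m).
It fails at once if the tub, the jar or the brush is shifted by more than 30 mm (distance of any of tub, jar, brush from where it was at the start of the episode above 0.03 m).
It also fails if it takes over 64 s, if anything falls off the work surface, if the arm or the gripper's body presses on something with over 40 N, if the wrist force passes 120 N, or if a joint passes its speed limit or range.

## Robot

A 7-joint arm with a two-finger parallel gripper is mounted at the origin on the work surface. World frame = base frame: x ahead of the robot, y to its left, z up, the work surface at z = 0. Lengths are in m, angles in rad, forces in N, time in s.
With the tool pointing down it reaches from about 0.4 to 0.9 m from the base axis. Payload 5.6 kg.
Tool frame: the origin (TCP) lies at the very end of the fingers, on their centre line; the grasp point (between the pads) lies robot.grasp_offset behind it (robot.grasp_offset is the distance from the TCP to the grasp point, in m); z points along the fingers, y is the direction in which the jaws open and shut (so a half turn about z gives the same grasp; the last joint's range is limited). The gripper opens to 92 mm and grips with 3 to 60 N. Pads are 20 mm wide; open, the fingers measure 128 mm over their backs; the gripper's body (75 mm by 189 mm) begins 69 mm behind the grasp point.
Start: joints at [-1.158, 0.468, -0.012, 1.603, 0.006, 1.071, -0.056], TCP at [0.286, 0.584, 0.215] pointing down, gripper open.
Joint ranges: [-2.53, 2.53], [-0.31, 2.02], [-1.57, 1.55], [0.28, 2.44], [-1.29, 4.43], [0.15, 1.84], [-2.92, 2.92]. Speed limits (rad/s): [2.57, 2.57, 3.14, 3.14, 3.14, 3.14, 3.14].

## Interface

Orientations are given as a rotation vector (axis times angle).
In Python, from plant import robot gives the robot as it stands.
- The arm moves only by the tool play_rows, never from a script. Its argument "rows" is a list of rows, each a list of 7 numbers: the gripper command: -1 is fully open, 1 is shut, values between are in proportion, then the shift along the tool's x, y, z in mm, then the turn, a rotation vector about the tool's x, y, z in degrees. In form: [[gripper, tx, ty, tz, rx, ry, rz], ...]. A call has 1 to 12 rows; each row shifts and turns the pose as measured when the row begins, along the tool's axes as they then stand; what a row does not reach is not made up. A row lasts 1/12 s, in which the tool goes at most 41.7 mm and 7.16 degrees, less where a joint would pass 70% of its speed; a pose out of reach is approached as far as the arm can. A call with a gripper value outside its range is refused whole. The fingers move at their own pace and stop on an object; "grip_force" is the grip in N (left out, the last holds). Time passes only in rows, so rows that do not move let the fingers close. It gives the time, the measured TCP pose, the force and the opening at its end, in the units of the state.
- robot.read_state(): the state, without advancing time (a new reading comes with each control period).
- robot.capture(name): name is "scene" or "top"; returns the picture (400x640x3 uint8, red, green, blue); there is no depth.
- robot.get_calibration(name): a dict with "camera_matrix" (3x3 intrinsics, pixels), "rvec" (rotation vector, rad) and "tvec" (3), from world to camera coordinates, as OpenCV has them. Camera axes: x right, y down, z forward; pixel columns grow to the right and rows downward; lengths in m; the calibration is good to about 2 mm. A picture is of the moment at which its call begins. get_calibration takes no time and is no camera call.
- robot.close_job(): hands the job in, once; it reports no verdict.
Trained networks look in the newest picture that a camera, given by its name, has taken for a name from the list of things; names that differ only in an ending like _2 or _b are one class to them, and where a whole thing is asked for, a point or a joint stands for the part that bears it (a point fixed in the world has none). Each returns a list of dicts, best first, with "conf" (0 to 1); they miss things now and then, are a little off and sometimes report something else, mostly with a low value. They report only what shows in the picture. A call takes as long as a camera call. They do not tell look-alikes from the thing itself.
- robot.recognise(camera, label): "rect" ([left, top, width, height] in pixels, round what is visible of it).
The state is a dict: "time": time; "joint_positions": joint angles; "qd": joint speeds; "joint_torque": joint torques, N m; "tcp_pos": TCP position; "orientation": TCP orientation; "contact_force": force on the tool from outside, world axes, zero at the start; "torque": the same for the moment, N m; "width": finger opening in m.
Only numpy, scipy, OpenCV 4.12 (cv2) and the standard library are available. Lean on these libraries where they do the work, as an engineer would, in place of code of your own. Each camera call takes 0.05 s, during which the arm holds its last target. There are 200 camera calls.

## Working session

There is one attempt and no reset: what is moved stays moved. The work goes in short steps, Python scripts to look and compute and a tool call to move; the robot and the scene stay as the last step left them, time stands still between calls to the robot, and variables do not carry over. Pictures are saved under pics/ and viewed, about 8 in all and at most 12, crops included, and the job is handed in when it is done.

Besides the shell and the picture viewer there is one more tool, called as name(argument=value, ...) on one line, values as JSON. play_rows: Moves the arm, as the interface text tells. Its arguments: {"type":"object","properties":{"rows":{"type":"array"},"grip_force":{"type":"number"}},"required":["rows"]}

```bash
mkdir -p pics; cat > h.py <<'E'
import numpy as np, cv2
from plant import robot
def cal(n):
    c=robot.get_calibration(n); K=np.array(c['camera_matrix'],float); R=cv2.Rodrigues(np.array(c['rvec'],float))[0]; t=np.array(c['tvec'],float).ravel(); return K,R,t
def px2w(n,u,v,z):
    K,R,t=cal(n); d=R.T@np.linalg.inv(K)@np.array([u,v,1.]); o=-R.T@t
    return o+d*(z-o[2])/d[2]
def w2px(n,p):
    K,R,t=cal(n); q=K@(R@np.array(p,float)+t); return q[:2]/q[2]
def snap(n,f):
    im=robot.capture(n); cv2.imwrite('pics/'+f,im[:,:,::-1]); return im
E
python3 - <<'E'
from h import *
import os
for n in('scene','top'):
    snap(n,n+'0.png')
    for l in('board','fence','cast','tub','jar','brush'):
        print(n,l,[(d['rect'],round(d['conf'],2)) for d in robot.recognise(n,l)][:4])
    K,R,t=cal(n);print(n,-R.T@t,K[0,0])
a=[cv2.imread(f'pics/{n}0.png') for n in('scene','top')]
s=robot.read_state();print(s,robot.grasp_offset)
E
```

```text
scene board [([204.3, 206.0, 196.9, 113.2], 0.58)]
scene fence [([320.0, 243.8, 78.0, 59.5], 0.56), ([230.4, 166.5, 39.4, 69.3], 0.41)]
scene cast [([228.2, 166.2, 42.3, 65.5], 0.95), ([279.3, 161.5, 22.8, 37.7], 0.95), ([173.4, 207.8, 29.6, 52.3], 0.92), ([270.9, 119.0, 25.6, 54.5], 0.82)]
scene tub []
scene jar [([203.0, 234.3, 34.5, 49.0], 0.91)]
scene brush [([307.2, 204.1, 58.0, 29.5], 0.96)]
scene [1.50910787 0.50748276 0.86368787] 515.6139652425587
top board [([236.5, 142.2, 166.8, 91.4], 0.62)]
top fence [([230.3, 144.3, 53.2, 61.0], 0.72)]
top cast [([408.5, 208.7, 41.0, 36.3], 0.94), ([360.1, 167.0, 29.6, 41.1], 0.79), ([365.8, 246.5, 23.9, 20.5], 0.58), ([389.7, 121.2, 20.1, 36.4], 0.56)]
top tub [([267.3, 95.3, 37.0, 45.7], 0.76)]
top jar [([345.1, 113.1, 23.8, 37.1], 0.71)]
top brush [([286.0, 230.3, 57.9, 17.6], 0.71)]
top [ 0.25727155 -0.05378386  1.18150789] 368.2245764029138
{'time': 0.7, 'joint_positions': array([-1.15798622,  0.46745707, -0.01161661,  1.60271104,  0.00601938,
        1.07142581, -0.05633528]), 'qd': array([ 0.00076978,  0.00144335,  0.00135325,  0.00016075, -0.00115343,
        0.00065642, -0.00044038]), 'joint_torque': array([ 1.25309193e-04, -5.20256603e+01, -1.17367442e-02, -2.44014269e+01,
       -5.66150027e-02,  1.14486119e-02,  2.97501799e-05]), 'tcp_pos': array([0.28615709, 0.58361718, 0.21461567]), 'orientation': array([7.09916609e-01, 3.06027423e+00, 3.82392122e-05]), 'contact_force': array([-0.60059774,  0.08497852,  0.54986647]), 'torque': array([ 0.0171864 ,  0.04500937, -0.04206215]), 'width': 0.09205635914536871} 0.0187
```

View pics/scene0.png

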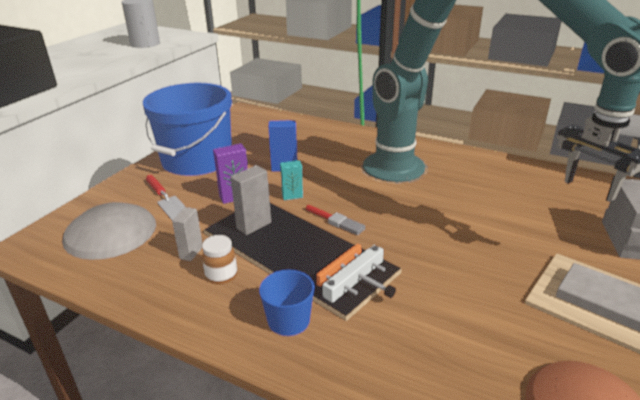

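View pics/top0.png

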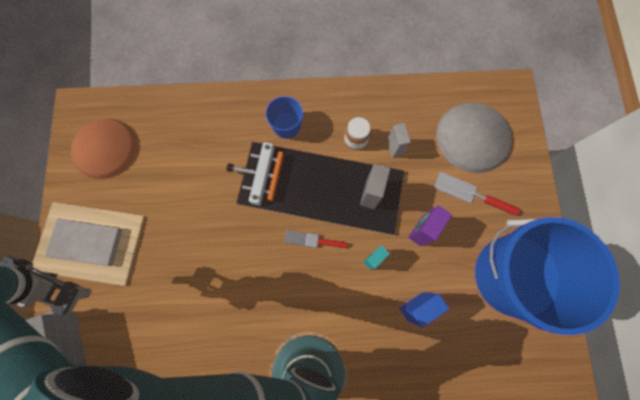

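Candidates: the grey block on the board (scene 251,199; top 375,187), the grey block off the board (scene 187,233; top 398,140), plus blue, purple and turquoise ones. The larger grey one, standing on the board, fits. I'll confirm it in enlarged crops and pick corners there.

```bash
python3 - <<'E'
from h import *
a=cv2.imread('pics/top0.png')[125:245,225:425];cv2.imwrite('pics/c1.png',cv2.resize(a,None,fx=4,fy=4,interpolation=2))
a=cv2.imread('pics/scene0.png')[155:320,165:405];cv2.imwrite('pics/c2.png',cv2.resize(a,None,fx=3.33,fy=3.33,interpolation=2))
E
```

```text
(no output)
```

View pics/c1.png

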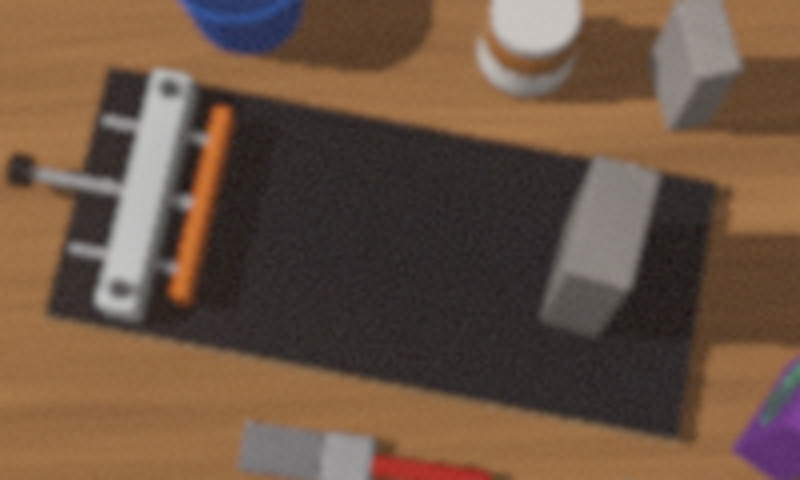

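View pics/c2.png

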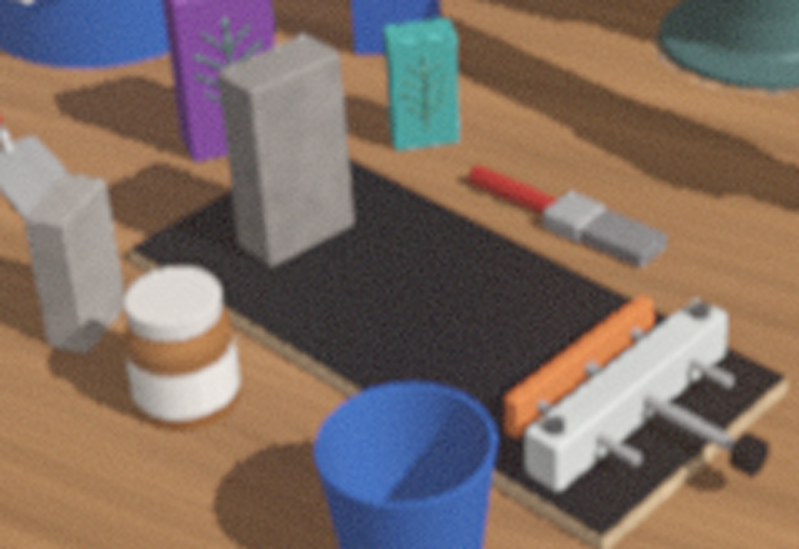

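The crops show a plain grey block on the board at top crop (610,225), larger than the grey one at (700,70), so it is the cast. The orange plate's front runs from (233,108) to (188,303). Next I work out poses.

```bash
python3 - <<'E'
from h import *
T=lambda u,v,z:px2w('top',225+u/4,125+v/4,z)[:2]
S=lambda u,v,z:px2w('scene',165+u/3.33,155+v/3.33,z)[:2]
np.set_printoptions(precision=4,suppress=True)
B=np.array([T(110,68,.018),T(720,183,.018),T(688,440,.018),T(48,315,.018)])
print('board',B,np.linalg.norm(B-np.roll(B,-1,0),axis=1),B.mean(0))
for nm,C in(('casttop T',[T(597,155,.188),T(661,172,.188),T(628,290,.188),T(560,272,.188)]),('casttop S',[S(222,72,.188),S(303,37,.188),S(340,57,.188),S(258,97,.188)]),
 ('fence T',[T(155,68,.058),T(193,75,.058),T(142,320,.058),T(95,305,.058)]),('fence S',[S(527,430,.058),S(700,303,.058),S(728,318,.058),S(555,455,.058)])):
    C=np.array(C);print(nm,C,np.linalg.norm(C-np.roll(C,-1,0),axis=1),C.mean(0))
print('castbase T',T(540,318,.018),T(595,338,.018),'S',S(273,264,.018),S(355,222,.018))
print('plate front T',T(233,108,.052),T(188,303,.052),'S',S(505,400,.052),S(640,298,.052))
print('board S',S(130,258,.018),S(605,545,.018),S(788,380,.018))
x=(B[0]+B[3]-B[1]-B[2]);print('yaw',np.arctan2(x[1],x[0]), np.arctan2(*(B[0]-B[1])[::-1]),np.arctan2(*(B[3]-B[2])[::-1]))
E
```

```text
board [[ 0.7295  0.1561]
 [ 0.6041 -0.346 ]
 [ 0.3933 -0.2992]
 [ 0.5197  0.2073]] [0.5175 0.2159 0.5221 0.2159] [ 0.5616 -0.0705]
casttop T [[ 0.5783 -0.2183]
 [ 0.5635 -0.2625]
 [ 0.4793 -0.2317]
 [ 0.4945 -0.1856]] [0.0466 0.0896 0.0485 0.0899] [ 0.5289 -0.2245]
casttop S [[ 0.5717 -0.253 ]
 [ 0.495  -0.2268]
 [ 0.5102 -0.1813]
 [ 0.5915 -0.2048]] [0.0811 0.048  0.0846 0.0521] [ 0.5421 -0.2165]
fence T [[0.7115 0.1125]
 [0.704  0.0818]
 [0.5031 0.1253]
 [0.5169 0.1618]] [0.0315 0.2055 0.039  0.2008] [0.6089 0.1203]
fence S [[0.7098 0.0878]
 [0.5229 0.1407]
 [0.5308 0.1666]
 [0.7237 0.1165]] [0.1942 0.027  0.1994 0.0318] [0.6218 0.1279]
castbase T [ 0.4977 -0.1891] [ 0.4791 -0.2322] S [ 0.5819 -0.216 ] [ 0.4995 -0.1869]
plate front T [0.6764 0.0507] [0.5163 0.0901] S [0.6825 0.0561] [0.5302 0.0941]
board S [ 0.6282 -0.3292] [0.7487 0.1661] [0.5326 0.2177]
yaw 1.326031240831579 1.3259513162115113 1.3261104721620809
```

```bash
cat >> h.py <<'E'
from scipy.spatial.transform import Rotation as Ro
def plan(p,yaw=None,pr=True):
    """shift in tool mm to world p, and rz so tool x points along world yaw (mod pi)"""
    s=robot.read_state();R=Ro.from_rotvec(s['orientation']).as_matrix()
    d=R.T@(np.array(p)-s['tcp_pos'])*1000
    r=np.zeros(3)
    if yaw is not None:
        best=None
        for k in(0,np.pi):
            y=yaw+k;X=np.array([np.cos(y),np.sin(y),0]);Z=np.array([0,0,-1.]);D=np.stack([X,np.cross(Z,X),Z],1)
            q=Ro.from_matrix(R.T@D).as_rotvec(degrees=True)
            if best is None or np.linalg.norm(q)<np.linalg.norm(best):best=q
        r=best
    print('shift',d.round(1),'rot',r.round(2),'t',s['time'],'tcp',s['tcp_pos'].round(4),'F',s['contact_force'].round(2),'w',round(s['width'],4),'toolx yaw',round(np.arctan2(R[1,0],R[0,0]),4),'j7',s['joint_positions'][6].round(2))
E
python3 - <<'E'
from h import *
s=robot.read_state();print(Ro.from_rotvec(s['orientation']).as_matrix().round(3))
plan([.55,.1,.29],1.235);plan([.50,-.33,.29])
print(px2w('top',430,225,.17))
E
```

```text
[[-0.898  0.44   0.   ]
 [ 0.44   0.898  0.   ]
 [-0.     0.    -1.   ]]
shift [-449.8 -318.1  -75.4] rot [ 0.    0.   83.12] t 0.7 tcp [0.2862 0.5836 0.2146] F [-0.6   0.08  0.55] w 0.0921 toolx yaw 2.6857 j7 -0.06
shift [-594.2 -726.2  -75.4] rot [0. 0. 0.] t 0.7 tcp [0.2862 0.5836 0.2146] F [-0.6   0.08  0.55] w 0.0921 toolx yaw 2.6857 j7 -0.06
[ 0.39866112 -0.36142124  0.17      ]
```

play_rows(rows=[[0.1,0,0,-7,0,0,7],[0.1,0,0,-7,0,0,7],[0.1,0,0,-7,0,0,7],[0.1,0,0,-7,0,0,7],[0.1,0,0,-7,0,0,7],[0.1,0,0,-7,0,0,7],[0.1,0,0,-7,0,0,7],[0.1,0,0,-7,0,0,7],[0.1,0,0,-7,0,0,7],[0.1,0,0,-7,0,0,7],[0.1,0,0,-7,0,0,7],[0.1,0,0,-7,0,0,7]])

```text
time: 1.7
tcp_pos: [0.2854, 0.5824, 0.3005]
orientation: [2.606, 1.753, -0.006]
contact_force: [-0.4, 0.3, 0.6]
width: 0.0414
```

```bash
python3 -c "
from h import *
plan([.55,.1,.29],1.235);plan([.505,-.305,.29])"
```

```text
shift [-347.1  426.9   11.3] rot [-0.09  0.22 -2.9 ] t 1.7 tcp [0.2854 0.5824 0.3005] F [-0.38  0.26  0.61] w 0.0414 toolx yaw 1.1845 j7 -1.45
shift [-739.2  537.8   12.6] rot [0. 0. 0.] t 1.7 tcp [0.2854 0.5824 0.3005] F [-0.38  0.26  0.61] w 0.0414 toolx yaw 1.1845 j7 -1.45
```

play_rows(rows=[[0.1,-24,30,0,0,0,0],[0.1,-24,30,0,0,0,0],[0.1,-24,30,0,0,0,0],[0.1,-24,30,0,0,0,0],[0.1,-24,30,0,0,0,0],[0.1,-24,30,0,0,0,0],[0.1,-24,30,0,0,0,0],[0.1,-24,30,0,0,0,0],[0.1,-24,30,0,0,0,0],[0.1,-24,30,0,0,0,0],[0.1,-24,30,0,0,0,0],[0.1,-24,30,0,0,0,0]])

```text
time: 2.7
tcp_pos: [0.5127, 0.1746, 0.3014]
orientation: [-2.586, -1.771, -0.006]
contact_force: [0.5, 1.0, 0.4]
width: 0.0413
```

```bash
python3 -c "
from h import *
plan([.505,-.305,.29],1.235)"
```

```text
shift [-450.   166.3    7.3] rot [-0.24 -0.43 -1.96] t 2.7 tcp [0.5127 0.1746 0.3014] F [0.54 1.04 0.39] w 0.0413 toolx yaw 1.2008 j7 -0.64
```

play_rows(rows=[[0.1,-37,14,0,0,0,-0.2],[0.1,-37,14,0,0,0,-0.2],[0.1,-37,14,0,0,0,-0.2],[0.1,-37,14,0,0,0,-0.2],[0.1,-37,14,0,0,0,-0.2],[0.1,-37,14,0,0,0,-0.2],[0.1,-37,14,0,0,0,-0.2],[0.1,-37,14,0,0,0,-0.2],[0.1,-37,14,0,0,0,-0.2],[0.1,-37,14,0,0,0,-0.2],[0.1,-37,14,0,0,0,-0.2],[0.1,-37,14,0,0,0,0]])

```text
time: 3.7
tcp_pos: [0.5195, -0.3217, 0.3005]
orientation: [-2.549, -1.83, -0.026]
contact_force: [1.1, 0.2, 0.8]
width: 0.041
```

```bash
python3 -c "
from h import *
plan([.505,-.305,.165],1.235)"
```

```text
shift [  9.1 -19.9 135.6] rot [ 0.37 -0.88  0.6 ] t 3.7 tcp [ 0.5195 -0.3217  0.3005] F [1.12 0.16 0.82] w 0.041 toolx yaw 1.2455 j7 0.45
```

play_rows(rows=[[0.1,0,-5,0,0,0,0],[0.1,0,-8,0,0,0,0],[0.1,0,-5,20,0.2,-0.4,0.3],[0.1,0,0,30,0,-0.4,0.3],[0.1,0,0,30,0,0,0],[0.1,0,0,25,0,0,0],[0.1,0,0,15,0,0,0],[0.1,0,0,5,0,0,0],[0.1,0,0,0,0,0,0]])

```text
time: 4.45
tcp_pos: [0.4983, -0.3206, 0.1729]
orientation: [2.565, 1.802, 0.004]
contact_force: [-1.0, 0.8, 0.4]
width: 0.0413
```

```bash
python3 -c "
from h import *
plan([.505,-.305,.165],1.235); c=[.535,-.222,.165]; plan(c)
snap('top','top1.png')
a=cv2.imread('pics/top1.png')[125:285,325:465];cv2.imwrite('pics/c3.png',cv2.resize(a,None,fx=4,fy=3.75,interpolation=2))
"
```

```text
shift [17.   1.   7.9] rot [ 0.44  0.12 -0.58] t 4.45 tcp [ 0.4983 -0.3206  0.1729] F [-1.03  0.77  0.37] w 0.0413 toolx yaw 1.2248 j7 0.51
shift [105.2   1.    7.7] rot [0. 0. 0.] t 4.45 tcp [ 0.4983 -0.3206  0.1729] F [-1.03  0.77  0.37] w 0.0413 toolx yaw 1.2248 j7 0.51
```

View pics/c3.png

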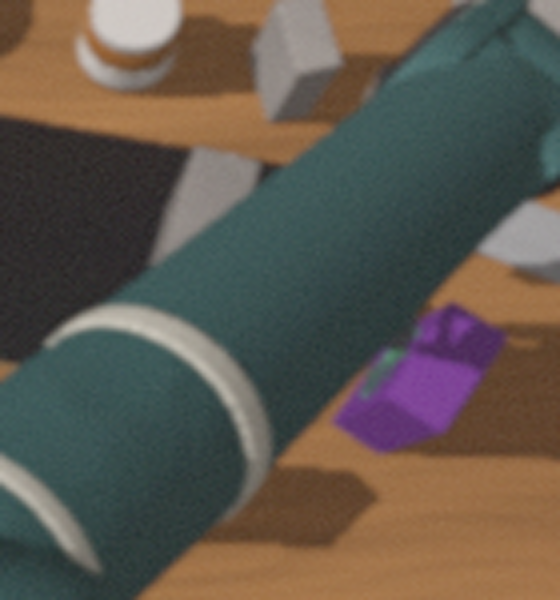

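play_rows(rows=[[0.1,6,0,6,0,0,0],[0.1,10,0,4,0,0,0],[0.1,10,0,0,0,0,0],[0.1,8,0,0,0,0,0],[0.1,5,0,0,0,0,0],[0.1,3,0,0,0,0,0],[0.1,0,0,0,0,0,0]])

```text
time: 5.08
tcp_pos: [0.5184, -0.2753, 0.1679]
orientation: [2.555, 1.804, 0.016]
contact_force: [0.1, 1.0, 0.3]
width: 0.0413
```

```bash
python3 -c "
from h import *
plan([.535,-.222,.160],1.235)
snap('scene','s1.png')
a=cv2.imread('pics/s1.png')[130:290,165:365];cv2.imwrite('pics/c4.png',cv2.resize(a,None,fx=3.5,fy=3.5,interpolation=2))
"
```

```text
shift [55.8 -2.3  7.8] rot [ 1.    0.01 -0.31] t 5.0833 tcp [ 0.5184 -0.2753  0.1679] F [0.12 1.02 0.26] w 0.0413 toolx yaw 1.2296 j7 0.44
```

View pics/c4.png

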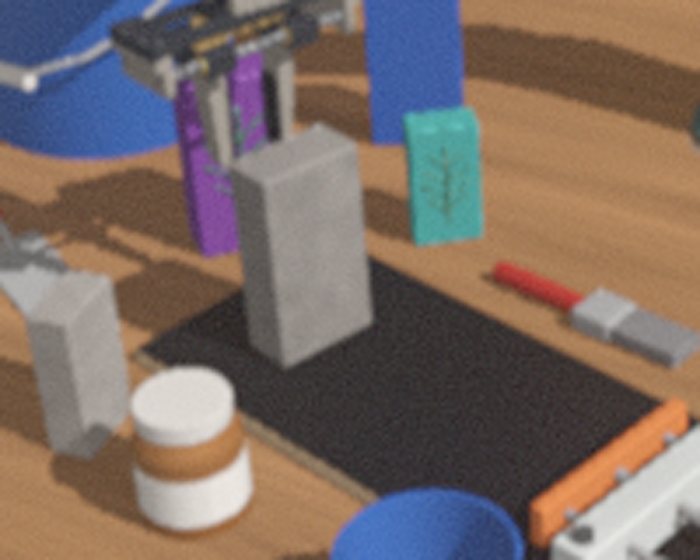

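The fingers are just behind the cast's top, about 20 mm short of it, straddling its middle. Now I push slowly.

play_rows(rows=[[0.1,3,3,3,0.5,0,0],[0.1,3,2,3,0.5,0,0],[0.1,3,0,2,0,0,0],[0.1,3,0,0,0,0,0],[0.1,3,0,0,0,0,0],[0.1,3,0,0,0,0,0],[0.1,3,0,0,0,0,0],[0.1,3,0,0,0,0,0],[0.1,3,0,0,0,0,0],[0.1,3,0,0,0,0,0],[0.1,3,0,0,0,0,0],[0.1,3,0,0,0,0,0]])

```text
time: 6.13
tcp_pos: [0.5355, -0.2449, 0.1598]
orientation: [2.57, 1.804, -0.006]
contact_force: [-1.5, 0.2, 0.8]
width: 0.041
```

```bash
python3 -c "
from h import *
plan([.535,-.222,.160],1.235)
snap('scene','s2.png')
a=cv2.imread('pics/s2.png')[130:290,165:365];cv2.imwrite('pics/c5.png',cv2.resize(a,None,fx=3.5,fy=3.5,interpolation=2))
"
```

```text
shift [21.4 -8.3 -0.3] rot [-0.02  0.23 -0.62] t 6.1333 tcp [ 0.5355 -0.2449  0.1598] F [-1.54  0.24  0.76] w 0.041 toolx yaw 1.2242 j7 0.37
```

View pics/c5.png

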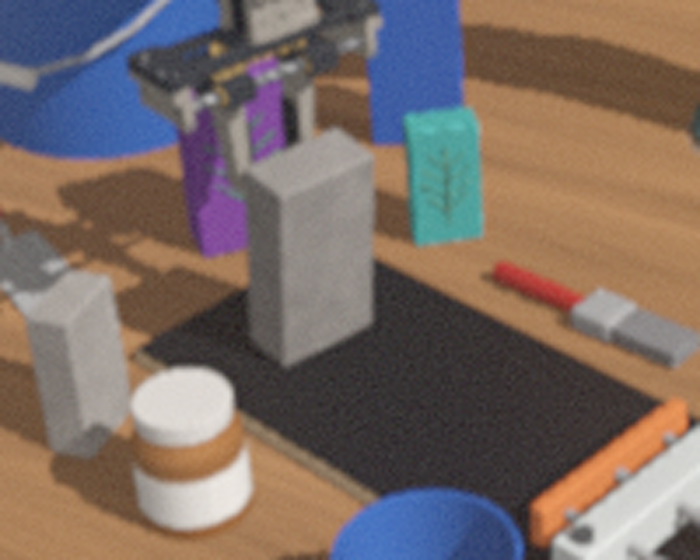

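The cast is tipping about its far edge, with its foot still in place at crop (285,362). I continue.

play_rows(rows=[[0.1,3,0.5,0,0,0,0],[0.1,3,0.5,0,0,0,0],[0.1,3,0.5,0,0,0,0],[0.1,3,0.5,0,0,0,0],[0.1,3,0.5,0,0,0,0],[0.1,3,0.5,0,0,0,0],[0.1,3,0.5,0,0,0,0],[0.1,3,0.5,0,0,0,0],[0.1,3,0.5,0,0,0,0],[0.1,3,0.5,0,0,0,0],[0.1,3,0,0,0,0,0],[0.1,3,0,0,0,0,0]])

```text
time: 7.18
tcp_pos: [0.5549, -0.2066, 0.159]
orientation: [-2.569, -1.807, 0.003]
contact_force: [0.1, -0.1, 0.1]
width: 0.0413
```

```bash
python3 -c "
from h import *
plan([.535,-.222,.160],1.235)
snap('scene','s3.png'); snap('scene','s3.png'); print([(d['rect'],round(d['conf'],2)) for d in robot.recognise('scene','cast')][:5])
a=cv2.imread('pics/s3.png')[130:290,165:365];cv2.imwrite('pics/c6.png',cv2.resize(a,None,fx=3.5,fy=3.5,interpolation=2))
"
```

```text
shift [-21.2 -13.5  -1. ] rot [-0.1   0.08 -0.51] t 7.1833 tcp [ 0.5549 -0.2066  0.159 ] F [ 0.15 -0.11  0.06] w 0.0413 toolx yaw 1.2261 j7 0.3
[([278.5, 159.2, 25.1, 39.9], 0.94), ([245.8, 210.3, 64.8, 51.8], 0.91), ([174.7, 207.1, 26.8, 54.1], 0.86), ([271.5, 121.1, 24.6, 49.8], 0.78)]
```

play_rows(rows=[[0.1,-8,0,0,0,0,0],[0.1,-14,1,0,0,0,0],[0.1,-14,1,0,0,0,0],[0.1,-14,1,0,0,0,0],[0.1,-12,1,0,0,0,0],[0.1,-8,1,0,0,0,0],[0.1,-3,0,0,0,0,0],[0.1,0,0,0,0,0,0]])

```text
time: 8.0
tcp_pos: [0.5319, -0.2843, 0.1593]
orientation: [2.57, 1.806, -0.005]
contact_force: [0.2, 0.3, 0.7]
width: 0.0409
```

```bash
python3 -c "
from h import *
plan([.535,-.222,.160],1.235)
snap('scene','s4.png'); snap('top','t4.png')
a=cv2.imread('pics/s4.png')[165:315,210:410];b=cv2.imread('pics/t4.png')[130:240,225:425]
f=lambda a,k:cv2.resize(a,None,fx=k,fy=k,interpolation=2)
cv2.imwrite('pics/c7.png',np.vstack([f(a,2.9),np.zeros((5,580,3),np.uint8),f(b,1.45).repeat(2,0).repeat(2,1)[:160] if 0 else np.zeros((1,580,3),np.uint8)]))
cv2.imwrite('pics/c8.png',f(b,4)); cv2.imwrite('pics/c7.png',f(a,4))
"
```

```text
shift [ 59.7 -18.3  -0.8] rot [-0.09  0.16 -0.59] t 8.0 tcp [ 0.5319 -0.2843  0.1593] F [0.19 0.3  0.7 ] w 0.0409 toolx yaw 1.2247 j7 0.44
```

View pics/c7.png

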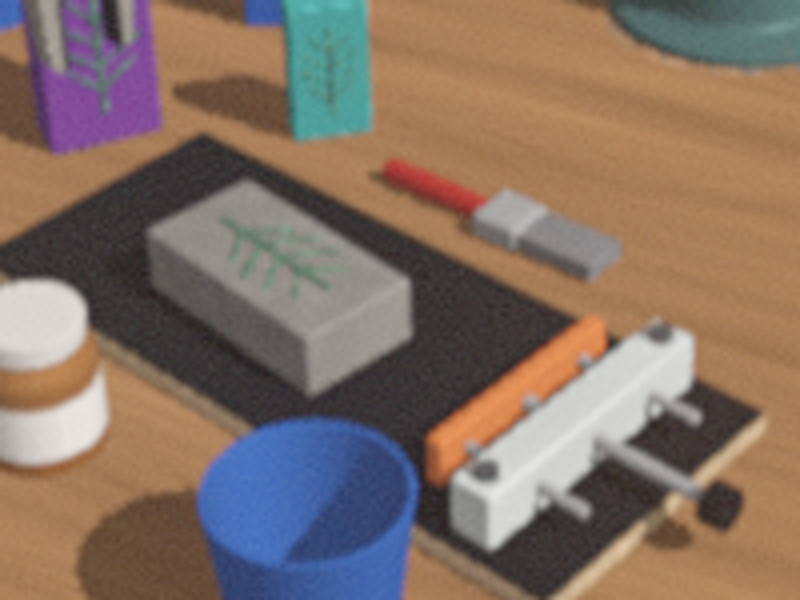

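The cast lies veins up, square-looking, and clear of the plate: top-face corners at crop (147,233), (248,180), (411,282) and (306,335). The plate's front runs from (428,437) to (588,317).

```bash
python3 -c "
from h import *
S=lambda u,v,z:px2w('scene',210+u/4,165+v/4,z)[:2]
C=np.array([S(147,233,.066),S(248,180,.066),S(411,282,.066),S(306,335,.066)])
P=np.array([S(428,437,.052),S(588,317,.052)])
F=np.array([S(452,485,.058),S(640,325,.058),S(693,338,.058),S(495,500,.058)])
print(C.round(4),np.linalg.norm(C-np.roll(C,-1,0),axis=1).round(3)); print(P.round(4),np.linalg.norm(P[0]-P[1]))
B=np.array([S(205,135,.018),S(765,412,.018)]);b=B[1]-B[0];print('board edge',B.round(3),np.linalg.norm(b),np.arctan2(b[1],b[0]))
p=P[0]-P[1];print('plate yaw',np.arctan2(p[1],p[0])+np.pi/2)
for a,c in((0,3),(1,2)):
  v=C[c]-C[a];print('cast yaw',np.arctan2(v[1],v[0]))
y=1.326;e=np.array([np.cos(y),np.sin(y)]);n=np.array([-e[1],e[0]])
pc=P.mean(0);print('pc',pc);
for q in C:print(((q-pc)@e).round(4),((q-pc)@n).round(4))
tail=(C[0]+C[1])/2;print('tail',tail);plan([*(tail-.04*e),.045],y)
"
```

```text
[[ 0.5929 -0.204 ]
 [ 0.5076 -0.1768]
 [ 0.5631 -0.0177]
 [ 0.6416 -0.0506]] [0.09  0.169 0.085 0.161]
[[0.6793 0.0554]
 [0.5295 0.0933]] 0.1545348823789054
board edge [[ 0.409 -0.281]
 [ 0.529  0.215]] 0.5108499434351951 1.3327909592441167
plate yaw 1.3233699771517933
cast yaw 1.2631384421140455
cast yaw 1.2351932868347562
pc [0.60442473 0.0743357 ]
-0.2728 -0.0563
-0.2672 0.0331
-0.0993 0.0178
-0.1122 -0.0664
tail [ 0.55024317 -0.19042666]
shift [ 53.7 -10.4 114.2] rot [-0.1   0.13 -5.72] t 8.1 tcp [ 0.5325 -0.2831  0.1593] F [-0.02  0.74 -0.28] w 0.0413 toolx yaw 1.2262 j7 0.44
```

play_rows(rows=[[0.1,3,0,10,0,0,-2],[0.1,3,0,20,0,0,-2],[0.1,3,0,22,0,0,-1.5],[0.1,3,0,22,0,0,0],[0.1,2,0,22,0,0,0],[0.1,0,0,14,0,0,0],[0.1,0,0,6,0,0,0],[0.1,0,0,2,0,0,0],[0.1,0,0,0,0,0,0]])

```text
time: 8.85
tcp_pos: [0.5423, -0.2622, 0.0378]
orientation: [2.463, 1.948, 0.005]
contact_force: [0.3, 0.9, 0.9]
width: 0.0415
```

```bash
python3 -c "
from h import *
plan([.535,-.233,.032],1.326);plan([.545,-.196,.032]);plan([.6,.072,.032])"
```

```text
shift [ 26.8 -13.8   5.8] rot [ 0.16 -0.12  0.69] t 8.85 tcp [ 0.5423 -0.2622  0.0378] F [0.31 0.88 0.91] w 0.0415 toolx yaw 1.3381 j7 0.6
shift [ 65.1 -12.6   5.9] rot [0. 0. 0.] t 8.85 tcp [ 0.5423 -0.2622  0.0378] F [0.31 0.88 0.91] w 0.0415 toolx yaw 1.3381 j7 0.6
shift [338.5 -20.9   6.4] rot [0. 0. 0.] t 8.85 tcp [ 0.5423 -0.2622  0.0378] F [0.31 0.88 0.91] w 0.0415 toolx yaw 1.3381 j7 0.6
```

play_rows(rows=[[0.1,2,-5,2,0,0,0.3],[0.1,5,-5,2,0,0,0.3],[0.1,6,-2,1,0,0,0],[0.1,6,0,0,0,0,0],[0.1,6,0,0,0,0,0],[0.1,5,0,0,0,0,0],[0.1,4,0,0,0,0,0],[0.1,3,0,0,0,0,0],[0.1,3,0,0,0,0,0]])

```text
time: 9.6
tcp_pos: [0.543, -0.2172, 0.0371]
orientation: [2.47, 1.93, 0.013]
contact_force: [0.2, -0.8, -0.4]
width: 0.0412
```

```bash
python3 -c "
from h import *
plan([.545,-.196,.032],1.326);plan([.6,.072,.032])"
```

```text
shift [21.1 -3.3  5.2] rot [ 0.63 -0.13  0.03] t 9.6 tcp [ 0.543  -0.2172  0.0371] F [ 0.17 -0.85 -0.37] w 0.0412 toolx yaw 1.3266 j7 0.54
shift [294.4 -14.7   5.7] rot [0. 0. 0.] t 9.6 tcp [ 0.543  -0.2172  0.0371] F [ 0.17 -0.85 -0.37] w 0.0412 toolx yaw 1.3266 j7 0.54
```

play_rows(rows=[[0.1,3,-0.5,1,0,0,0],[0.1,3,-0.5,1,0,0,0],[0.1,3,-0.5,1,0,0,0],[0.1,3,-0.5,0,0,0,0],[0.1,3,0,0,0,0,0],[0.1,3,0,0,0,0,0],[0.1,3,0,0,0,0,0],[0.1,4,0,0,0,0,0],[0.1,4,0,0,0,0,0],[0.1,4,0,0,0,0,0],[0.1,4,0,0,0,0,0],[0.1,4,0,0,0,0,0]])

```text
time: 10.6
tcp_pos: [0.5519, -0.1786, 0.0345]
orientation: [2.469, 1.92, 0.009]
contact_force: [0.2, -2.0, 1.0]
width: 0.041
```

```bash
python3 -c "
from h import *
plan([.6,.072,.032],1.326)"
```

```text
shift [254.7 -15.2   1.3] rot [ 0.85  0.23 -0.24] t 10.6 tcp [ 0.5519 -0.1786  0.0345] F [ 0.21 -1.96  1.  ] w 0.041 toolx yaw 1.3217 j7 0.46
```

play_rows(rows=[[0.1,4,-0.5,0,0.2,0,-0.1],[0.1,4,-0.5,0,0.2,0,-0.1],[0.1,4,-0.5,0,0.2,0,0],[0.1,4,-0.5,0,0.1,0,0],[0.1,4,-0.5,0,0,0,0],[0.1,4,-0.5,0,0,0,0],[0.1,4,-0.5,0,0,0,0],[0.1,4,-0.5,0,0,0,0],[0.1,4,-0.5,0,0,0,0],[0.1,3,0,0,0,0,0],[0.1,3,0,0,0,0,0],[0.1,2,0,0,0,0,0]])

```text
time: 11.6
tcp_pos: [0.5586, -0.1291, 0.0344]
orientation: [2.473, 1.934, -0.005]
contact_force: [-0.2, -2.8, 0.4]
width: 0.0415
```

```bash
python3 -c "
from h import *
plan([.6,.072,.032],1.326)
snap('scene','s5.png')
a=cv2.imread('pics/s5.png')[165:315,210:410];cv2.imwrite('pics/c9.png',cv2.resize(a,None,fx=4,fy=4,interpolation=2))"
```

```text
shift [205.1  -8.3   1.6] rot [0.01 0.22 0.08] t 11.6 tcp [ 0.5586 -0.1291  0.0344] F [-0.15 -2.76  0.37] w 0.0415 toolx yaw 1.3274 j7 0.38
```

View pics/c9.png

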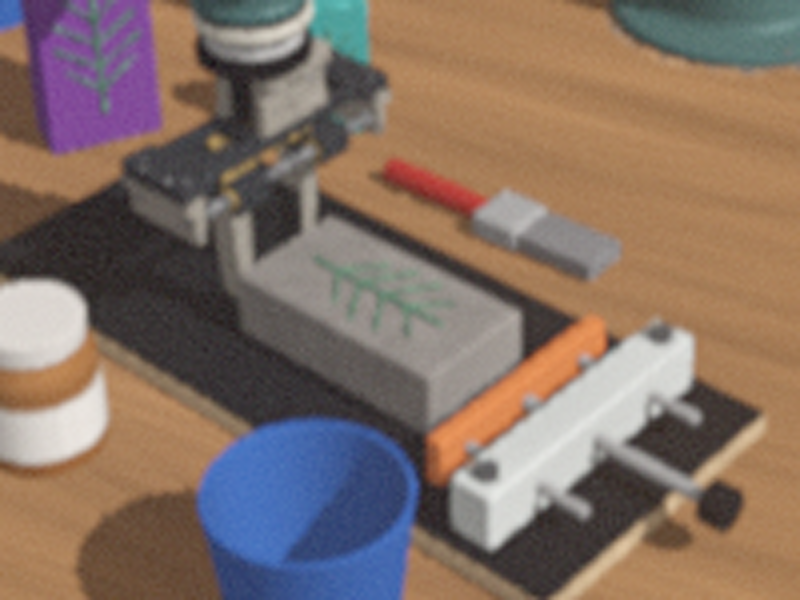

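The cast is nearly at the plate; its leading top edge runs from (431,375) to (521,310). I check its offset and yaw.

```bash
python3 -c "
from h import *
S=lambda u,v,z:px2w('scene',210+u/4,165+v/4,z)[:2]
y=1.326;e=np.array([np.cos(y),np.sin(y)]);n=np.array([-e[1],e[0]]);pc=np.array([.6044,.0743])
for q in (S(431,375,.066),S(521,310,.066),S(333,217,.066),S(242,285,.066),S(431,425,.018)):print(q.round(4),((q-pc)@e).round(4),((q-pc)@n).round(4))
"
```

```text
[0.6419 0.0382] -0.026 -0.0452
[0.5586 0.0593] -0.0257 0.0408
[ 0.5209 -0.1004] -0.1898 0.0386
[ 0.6146 -0.1148] -0.181 -0.0557
[0.6336 0.0329] -0.0331 -0.0384
```

play_rows(rows=[[0.1,3,0,0,0,0,0],[0.1,3,0,0,0,0,0],[0.1,3,0,0,0,0,0],[0.1,2,0,0,0,0,0],[0.1,2,0,0,0,0,0],[0.1,1,0,0,0,0,0],[0.1,1,0,0,0,0,0],[0.1,1,0,0,0,0,0]])

```text
time: 12.32
tcp_pos: [0.5625, -0.1122, 0.0343]
orientation: [2.473, 1.933, -0.006]
contact_force: [-0.8, -3.3, 1.4]
width: 0.041
```

play_rows(rows=[[0.1,1,0,0,0,0,0],[0.1,1,0,0,0,0,0],[0.1,1,0,0,0,0,0]])

```text
time: 12.57
tcp_pos: [0.5632, -0.1093, 0.0343]
orientation: [2.474, 1.933, -0.006]
contact_force: [-0.7, -3.0, 0.4]
width: 0.0414
```

play_rows(rows=[[0.1,1,0,0,0,0,0],[0.1,1,0,0,0,0,0]])

```text
time: 12.73
tcp_pos: [0.5637, -0.1073, 0.0342]
orientation: [2.474, 1.933, -0.006]
contact_force: [-1.4, -2.7, 1.9]
width: 0.0416
```

play_rows(rows=[[0.1,1,0,0,0,0,0],[0.1,1,0,0,0,0,0]])

```text
time: 12.9
tcp_pos: [0.5642, -0.1053, 0.0343]
orientation: [2.474, 1.933, -0.006]
contact_force: [-0.7, -2.7, 2.0]
width: 0.0414
```

play_rows(rows=[[0.1,1,0,0,0,0,0]])

```text
time: 12.98
tcp_pos: [0.5645, -0.1042, 0.0343]
orientation: [2.474, 1.932, -0.006]
contact_force: [0.1, -2.6, 1.3]
width: 0.0414
```

play_rows(rows=[[0.1,1,0,0,0,0,0]])

```text
time: 13.07
tcp_pos: [0.5646, -0.1039, 0.0343]
orientation: [2.473, 1.932, -0.007]
contact_force: [-2.2, -6.4, 1.0]
width: 0.041
```

play_rows(rows=[[0.1,1,0,0,0,0,0]])

```text
time: 13.15
tcp_pos: [0.5645, -0.1039, 0.0343]
orientation: [2.473, 1.931, -0.009]
contact_force: [-1.5, -5.9, 1.6]
width: 0.0417
```

play_rows(rows=[[0.1,1.4,0,0,0,0,0]])

```text
time: 13.23
tcp_pos: [0.5645, -0.1039, 0.0343]
orientation: [2.473, 1.929, -0.011]
contact_force: [-1.0, -6.5, 1.0]
width: 0.0416
```

play_rows(rows=[[0.1,1.6,0,0,0,0,0]])

```text
time: 13.32
tcp_pos: [0.5644, -0.1039, 0.0343]
orientation: [2.472, 1.927, -0.013]
contact_force: [-2.6, -6.9, 3.1]
width: 0.0414
```

play_rows(rows=[[0.1,2,0,0,0,0,0]])

```text
time: 13.4
tcp_pos: [0.5643, -0.104, 0.0344]
orientation: [2.472, 1.925, -0.016]
contact_force: [-1.9, -8.0, 1.4]
width: 0.0415
```

play_rows(rows=[[0.1,2.4,0,0,0,0,0]])

```text
time: 13.48
tcp_pos: [0.5642, -0.1039, 0.0344]
orientation: [2.472, 1.923, -0.02]
contact_force: [-2.5, -7.5, 2.9]
width: 0.0416
```

play_rows(rows=[[0.1,2.6,0,0,0,0,0]])

```text
time: 13.57
tcp_pos: [0.5641, -0.104, 0.0344]
orientation: [2.471, 1.92, -0.023]
contact_force: [-2.4, -8.6, 0.8]
width: 0.0417
```

```bash
python3 -c "
from h import *
plan([.6,.072,.034],1.326)"
```

```text
shift [179.4  -8.7  -3. ] rot [ 0.02  1.1  -0.3 ] t 13.5667 tcp [ 0.5641 -0.104   0.0344] F [-2.41 -8.59  0.8 ] w 0.0417 toolx yaw 1.3207 j7 0.31
```

play_rows(rows=[[0.1,2.8,0,0,0,0.2,0],[0.1,2.8,0,0,0,0.2,0]])

```text
time: 13.73
tcp_pos: [0.5641, -0.104, 0.0344]
orientation: [2.473, 1.917, -0.023]
contact_force: [-1.3, -8.6, 2.4]
width: 0.0412
```

play_rows(rows=[[0.1,3,0,0,0,0.2,0],[0.1,3,0,0,0,0.2,0]])

```text
time: 13.9
tcp_pos: [0.564, -0.1041, 0.0345]
orientation: [2.475, 1.914, -0.022]
contact_force: [-3.3, -8.8, 2.1]
width: 0.0414
```

play_rows(rows=[[0.1,3,0,0,0,0.2,0],[0.1,3,0,0,0,0.2,0],[0.1,3,0,0,0,0.2,0]])

```text
time: 14.15
tcp_pos: [0.564, -0.1042, 0.0345]
orientation: [2.477, 1.909, -0.022]
contact_force: [-1.9, -9.1, 1.8]
width: 0.0412
```

```bash
python3 -c "
from h import *
plan([.6,.072,.034],1.326)"
```

```text
shift [179.5 -10.1  -3.1] rot [ 0.15  1.13 -0.75] t 14.15 tcp [ 0.564  -0.1042  0.0345] F [-1.87 -9.07  1.85] w 0.0412 toolx yaw 1.313 j7 0.31
```

play_rows(rows=[[0.1,3.3,0,0,0,0.2,-0.2],[0.1,3.4,0,0,0,0.2,-0.2],[0.1,3.4,0,0,0,0.2,-0.2],[0.1,3.4,0,0,0,0.2,-0.2]])

```text
time: 14.48
tcp_pos: [0.5642, -0.1041, 0.0345]
orientation: [2.467, 1.918, -0.022]
contact_force: [-2.2, -9.3, 1.2]
width: 0.0412
```

play_rows(rows=[[0.1,3.4,0,0,0,0.2,-0.2],[0.1,3.4,0,0,0,0.2,-0.2],[0.1,3.4,0,0,0,0.2,-0.2],[0.1,3.4,0,0,0,0.2,-0.2]])

```text
time: 14.82
tcp_pos: [0.5642, -0.1041, 0.0345]
orientation: [2.461, 1.923, -0.022]
contact_force: [-2.5, -9.3, 1.0]
width: 0.0415
```

```bash
python3 -c "
from h import *
plan([.6,.072,.034],1.326)
snap('scene','s6.png')
a=cv2.imread('pics/s6.png')[165:315,210:410];cv2.imwrite('pics/c10.png',cv2.resize(a,None,fx=4,fy=4,interpolation=2))"
```

```text
shift [179.5  -7.9  -3.6] rot [0.34 1.29 0.03] t 14.8167 tcp [ 0.5642 -0.1041  0.0345] F [-2.47 -9.29  1.01] w 0.0415 toolx yaw 1.3265 j7 0.32
```

View pics/c10.png

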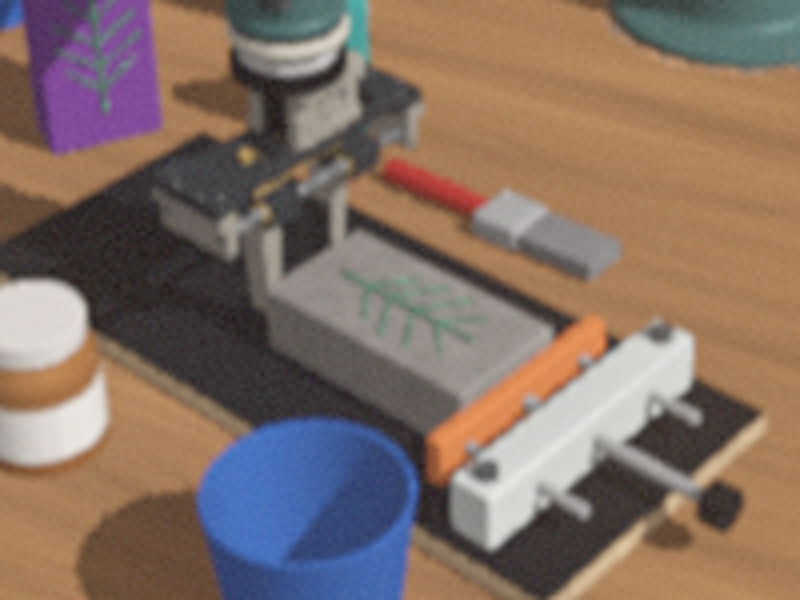

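The cast is flush and roughly centred, with its leading edge (460,397)–(553,330) along the plate. The wrist read about 9.5 N over about 1 s, about 6–7 N at the plate after drag. Now I let go straight back.

play_rows(rows=[[0.1,-2,0,0,0,0,0],[0.1,-5,0,0,0,0,0],[0.1,-10,0,0,0,0,0],[0.1,-14,0,0,0,0,0],[0.1,-14,0,0,0,0,0],[0.1,-10,0,-10,0,0,0],[0.1,-5,0,-25,0,0,0],[0.1,0,0,-30,0,0,0],[0.1,0,0,-30,0,0,0],[0.1,0,0,-15,0,0,0],[0.1,0,0,-5,0,0,0],[0.1,0,0,0,0,0,0]])

```text
time: 15.87
tcp_pos: [0.5457, -0.1664, 0.1571]
orientation: [2.471, 1.923, -0.019]
contact_force: [-0.1, 0.3, 0.3]
width: 0.0415
```

```bash
python3 -c "
from h import *
plan([.6,.072,.034],1.326)
snap('scene','s7.png')
for l in('cast','tub','jar','brush'): print(l,[(d['rect'],round(d['conf'],2)) for d in robot.recognise('scene',l)][:3])
a=cv2.imread('pics/s7.png')[165:315,210:410];cv2.imwrite('pics/c11.png',cv2.resize(a,None,fx=4,fy=4,interpolation=2))"
```

```text
shift [246.4  -6.  119.1] rot [ 0.05  0.94 -0.2 ] t 15.8667 tcp [ 0.5457 -0.1664  0.1571] F [-0.14  0.32  0.29] w 0.0415 toolx yaw 1.3226 j7 0.32
cast [([276.2, 117.2, 22.1, 53.8], 0.9), ([172.5, 207.4, 31.1, 51.4], 0.84), ([277.9, 225.1, 69.0, 47.2], 0.8)]
tub [([255.3, 272.2, 57.2, 61.0], 0.65), ([204.4, 202.0, 197.0, 119.6], 0.43)]
jar [([202.3, 235.2, 32.6, 51.3], 0.62)]
brush [([306.1, 205.5, 57.1, 29.2], 0.72)]
```

View pics/c11.png

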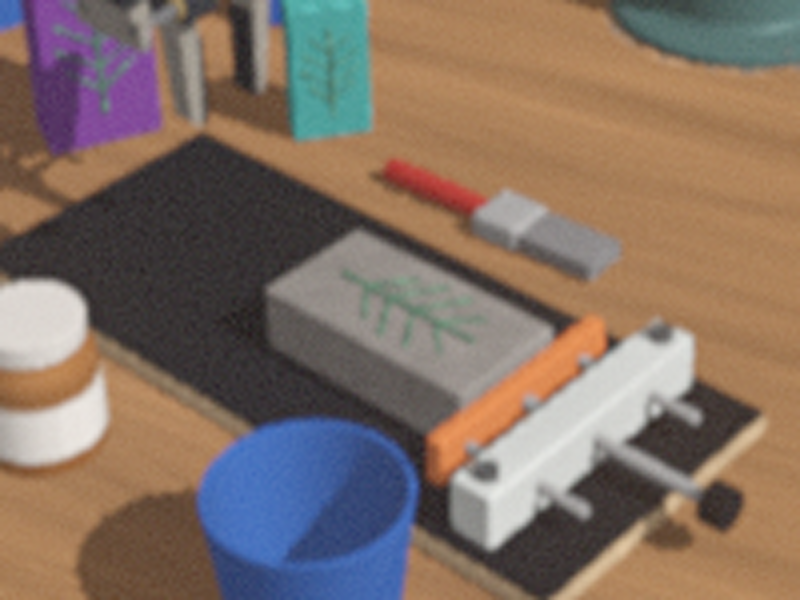

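The cast stayed put against the plate with its leading edge at (460,397)–(553,330). The tub, jar and brush have not moved, and the gripper is clear, so I hand in.

```bash
python3 -c "
from h import *
print(robot.close_job())"
```

```text
the job is handed in; nothing more can be done
None
```

I toppled the cast and slid it to the orange stop plate with two-finger pushes, never lifting it. I pressed it there, backed off and handed the job in at about 16 s of the 64 s allowed. No verdict was reported.

- **Topple:** a slow push near the top tipped the cast veins up. It lay about 0.1 m short of the plate, turned about 0.08 rad, which the slide straightened.
- **Press:** the plate was felt as the wrist force rising from about 3 N to 6 N while the arm stopped moving. The wrist then read 6–10 N for about 1.7 s, including about 1 s at 9–10 N. After the roughly 3 N of drag, that leaves 6–7 N at the plate. The plate force itself was not measured directly.
- **Last picture:** the cast had not moved since the press. It lies flat and veins up, flush and square-looking against the plate. The tub, jar and brush are where they were, and the gripper is clear. About 27 mm before contact the cast measured within about 2 mm of the plate's middle.
- **Disagreement:** the two cameras differed by about 1 cm in absolute position. I used their mean, and where I felt the plate matched it.

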